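# Clear the felt and roll a gilded column strap-up

## Task

With the cork-soled block, wipe the four loose chips off the board onto the bench while the column still lies where it is; then, with the block, roll the freshly gilded column along the board onto the grey felt pad so that it comes to rest there with its steel strap facing straight up. Never touch the column or the chips with the gripper itself and never lift the column off the board, leave the tin, brush and jar alone, and finish by standing the block on its sole on the bench, clear of the board.

Things in the scene. Friction and masses are not known exactly. Their poses are not given: they have to be found in the camera images.
- board: Fixed plywood board lying flat on the bench, 170 x 430 x 20 thick, its turn within 11 degrees of square. Origin: centre of its underside; x runs across its 170 width, away from the robot; y along its 430 length, to the robot's left; z up. Its top is 20 above the bench.
- pad (a point): Centre of the grey felt pad, on the board's top face 20 above the bench; axes as the board's. The pad is the middle 190 of the board's 430 length over the full 170 width, flush with the board's top (it adds no height).
- column: Loose gilded round column, 50 diameter x 150 long, 0.2 kg, lying across the left or right end of the board; rolls along the board's length as a plain 50 cylinder. Origin: its centre. z: its axis, towards the robot. x: from the axis to the dark steel strap, a flush 14 wide strip along one side, folded over both end faces to their centres. Rolling towards board +y turns it positively about z.
- block: Loose wooden block with a flat cork sole, standing on the bench beyond the left or right end of the board, 0.18 kg. Sole plate 130 x 50 x 14 thick; above it a handle ridge 90 long x 24 wide along the plate's middle, from 14 to 54 above the sole. Origin: centre of the sole's underside; x along the 130 length, y across the handle, z up.
- tin: Bystander: low round tin, 55 diameter, 30 high, standing on the other end of the board from the column. Origin: centre of its underside.
- brush: Bystander: brush 180 long and about 30 wide lying on the bench beyond the other end of the board from the block. Origin: about its middle, x along it.
- jar: Bystander: closed jar, 60 diameter, 75 high, standing on the bench behind the board's far edge. Origin: centre of its underside.
- chip0: Loose hard white gesso chip 24 x 16 x 8 high lying on the felt pad. Origin: centre of its underside.
- chip1: Loose hard white gesso chip 20 x 18 x 7 high lying on the felt pad. Origin: centre of its underside.
- chip2: Loose hard white gesso chip 26 x 14 x 7 high lying on the felt pad. Origin: centre of its underside.
- chip3: Loose hard white gesso chip 18 x 16 x 9 high lying on the felt pad. Origin: centre of its underside.
Mind the look-alikes: they are no part of the job. Several things have the shape of the block; the one meant has the colours described above.

How it is judged:
On the way:
1. all four chips are off the board, down on the bench, while the column still lies within 25 mm of where it started ((height (world z) of chip0 below 0.012 m or x of chip0 in the frame of board below -0.1 m or x of chip0 in the frame of board above 0.1 m) and (height (world z) of chip1 below 0.012 m or x of chip1 in the frame of board below -0.1 m or x of chip1 in the frame of board above 0.1 m) and (height (world z) of chip2 below 0.012 m or x of chip2 in the frame of board below -0.1 m or x of chip2 in the frame of board above 0.1 m) and (height (world z) of chip3 below 0.012 m or x of chip3 in the frame of board below -0.1 m or x of chip3 in the frame of board above 0.1 m) and distance of column from where it was at the start of the episode below 0.025 m), for 0.2 s.
At the end, for the whole second after the job is handed in: Every chip is off the board (below 12 mm, or its middle over 100 mm from the board's centre line). The column lies at rest on the board, its middle over the felt (within 95 mm of the pad's centre along the board, 40 mm across), strap up within 14 degrees. The block stands on its sole on the bench ((height (world z) of chip0 below 0.012 m or x of chip0 in the frame of board below -0.1 m or x of chip0 in the frame of board above 0.1 m) and (height (world z) of chip1 below 0.012 m or x of chip1 in the frame of board below -0.1 m or x of chip1 in the frame of board above 0.1 m) and (height (world z) of chip2 below 0.012 m or x of chip2 in the frame of board below -0.1 m or x of chip2 in the frame of board above 0.1 m) and (height (world z) of chip3 below 0.012 m or x of chip3 in the frame of board below -0.1 m or x of chip3 in the frame of board above 0.1 m) and y of column in the frame of pad between -0.095 and 0.095 m and x of column in the frame of pad between -0.04 and 0.04 m and z of column in the frame of pad between 0.02 and 0.031 m and angle between column's own x axis and vertical below 0.25 rad and linear speed of column below 0.01 m/s and angular speed of column below 0.3 rad/s and height (world z) of block below 0.005 m and angle between block's own z axis and vertical below 0.1 rad and linear speed of block below 0.02 m/s); the robot touches nothing.
It fails at once if the gripper or arm touches the column (contact force between any of the fingers, the arm and column above 1 N).
It fails at once if the column is lifted more than 15 mm off the board (z of column in the frame of pad above 0.04 m).
It fails at once if the gripper itself touches a chip (contact force between the fingers and chip0 above 1 N or contact force between the fingers and chip1 above 1 N or contact force between the fingers and chip2 above 1 N or contact force between the fingers and chip3 above 1 N).
It fails at once if the tin, brush or jar is moved more than 15 mm (distance of any of tin, brush, jar from where it was at the start of the episode above 0.015 m).
It also fails if it takes over 72 s, if anything falls off the work surface, if the arm or the gripper's body presses on something with over 40 N, if the wrist force passes 120 N, or if a joint passes its speed limit or range.

## Robot

A 7-joint arm with a two-finger parallel gripper is mounted at the origin on the work surface. World frame = base frame: x ahead of the robot, y to its left, z up, the work surface at z = 0. Lengths are in m, angles in rad, forces in N, time in s.
With the tool pointing down it reaches from about 0.35 to 0.9 m from the base axis. Payload 8.1 kg.
Tool frame: the origin (TCP) lies on the centre line of the jaws, within the pads' length; the fingertips stand 19 mm ahead of it and the grasp point (between the pads) is the TCP; z points along the fingers, y is the direction in which the jaws open and shut (so a half turn about z gives the same grasp; the last joint's range is limited). The gripper opens to 92 mm and grips with 3 to 60 N. Pads are 19 mm wide; open, the fingers measure 130 mm over their backs; the gripper's body (75 mm by 190 mm) begins 47 mm behind the grasp point.
Start: joints at [1.227, 0.434, 0.025, 1.573, -0.012, 1.134, -0.075], TCP at [0.149, -0.607, 0.246] pointing down, gripper open.
Joint ranges: [-2.62, 2.62], [-0.44, 2.09], [-1.27, 1.32], [0.08, 2.57], [-1.32, 4.46], [0.12, 2], [-2.74, 2.74]. Speed limits (rad/s): [2.22, 2.22, 3.01, 3.01, 3.14, 3.14, 3.14].

## Interface

Orientations are given as a rotation vector (axis times angle).
In Python, from cell import monitor, imaging, workorder, outline_of gives the robot as it stands.
- The arm moves only by the tool move_arm, never from a script. Its argument "series" is a list of rows, each a list of 6 numbers: the shift along the world's x, y, z in cm, then the turn, a rotation vector about the world's x, y, z in degrees. A call has 1 to 8 rows; each row shifts and turns the commanded pose from where the row before left it; what a row does not reach is not made up. A row lasts 1/10 s, in which the tool goes at most 50 mm and 8.59 degrees, less where a joint would pass 70% of its speed; a pose out of reach is approached as far as the arm can. A call with a gripper value outside its range is refused whole. "grip" is the opening, from 0 (shut) to 1 (fully open), set as the call begins (left out, the last holds). The fingers move at their own pace and stop on an object; "force" is the grip in N (left out, the last holds). Time passes only in rows, so rows that do not move let the fingers close. It gives the time, the measured TCP pose, the force and the opening at its end, in the units of the state.
- monitor.observe(): the state, without advancing time (a new reading comes with each control period).
- imaging.get_image(name): name is "scene" or "top" or "wrist"; returns a dict with "color" (384x512x3 uint8, red, green, blue), "fx", "fy", "cx", "cy" (pixels), "rvec" (rotation vector, rad) and "tvec" (3), from world to camera coordinates, as OpenCV has them; the wrist camera has in their place "mount" (4x4, takes a point from camera to tool coordinates, whose origin is the TCP and whose axes are the flange's). Camera axes: x right, y down, z forward; pixel columns grow to the right and rows downward; lengths in m; the calibration is good to about 2 mm. The wrist camera is an equidistant fisheye: a pixel r from the principal point sees the ray r / f radians off the axis. A picture is of the moment at which its call begins: read the wrist's pose just before it. There is no depth.
- workorder.sign_off(): hands the job in, once; it reports no verdict.
Trained networks look in the newest picture that a camera, given by its name, has taken for a name from the list of things; names that differ only in an ending like _2 or _b are one class to them, and where a whole thing is asked for, a point or a joint stands for the part that bears it (a point fixed in the world has none). Each returns a list of dicts, best first, with "p" (0 to 1); they miss things now and then, are a little off and sometimes report something else, mostly with a low value. They report only what shows in the picture. A call takes as long as a camera call. They do not tell look-alikes from the thing itself.
- outline_of(camera, thing): "mask" (384x512 bool, what is visible of it) and "rect" ([left, top, width, height] in pixels, round what is visible of it).
The state is a dict: "clock": time; "joints": joint angles; "dq": joint speeds; "joint_efforts": joint torques, N m; "position": TCP position; "ee_rot": TCP orientation; "force": force on the tool from outside, world axes, zero at the start; "ft_torque": the same for the moment, N m; "width": opening from 0.0 (shut) to 1.0 (fully open).
Only numpy, scipy, OpenCV 4.12 (cv2) and the standard library are available. Lean on these libraries where they do the work, as an engineer would, in place of code of your own. Each camera call takes 0.05 s, during which the arm holds its last target. There are 200 camera calls.

## Working session

There is one attempt and no reset: what is moved stays moved. The work goes in short steps, Python scripts to look and compute and a tool call to move; the robot and the scene stay as the last step left them, time stands still between calls to the robot, and variables do not carry over. Pictures are saved under pics/ and viewed, about 8 in all and at most 12, crops included, and the job is handed in when it is done.

Besides the shell and the picture viewer there is one more tool, called as name([rows], argument=value, ...), one row to a line, values as JSON. move_arm: Moves the arm, as the interface text tells. Its arguments: {"type":"object","properties":{"series":{"type":"array"},"grip":{"type":"number"},"force":{"type":"number"}},"required":["series"]}

```bash
mkdir -p pics; ls; cat > h.py <<'E'
import numpy as np, cv2
from cell import monitor, imaging, workorder, outline_of
def px2w(im,u,v,z):
    R,_=cv2.Rodrigues(np.array(im["rvec"],float)); t=np.array(im["tvec"],float).ravel()
    d=R.T@np.array([(u-im["cx"])/im["fx"],(v-im["cy"])/im["fy"],1.]); c=-R.T@t
    return c+d*(z-c[2])/d[2]
def w2px(im,p):
    R,_=cv2.Rodrigues(np.array(im["rvec"],float)); q=R@np.array(p,float)+np.array(im["tvec"],float).ravel()
    return im["fx"]*q[0]/q[2]+im["cx"], im["fy"]*q[1]/q[2]+im["cy"]
def save(im,name): cv2.imwrite("pics/"+name,cv2.cvtColor(im["color"],cv2.COLOR_RGB2BGR))
E
python3 - <<'E'
from h import *
a=imaging.get_image("top"); b=imaging.get_image("scene")
for im,n in((a,"top"),(b,"scene")):
    R,_=cv2.Rodrigues(np.array(im["rvec"],float)); print(n,-R.T@np.array(im["tvec"]).ravel(),im["fx"],R[2]); save(im,n+"0.png")
for t in["board","column","block","tin","brush","jar","chip0","chip1","chip2","chip3"]:
    for d in outline_of("top",t)[:4]:
        m=d["mask"].astype(np.uint8); c=cv2.findContours(m,0,2)[0]
        if not c: continue
        r=cv2.minAreaRect(max(c,key=cv2.contourArea)); print(t,round(d["p"],2),d["rect"],np.round(r[0]),np.round(r[1]),round(r[2]),px2w(a,*r[0],0.02).round(3))
E
```

```text
pics
top [ 0.32509782 -0.02012885  1.3073411 ] 478.5391191209633 [ 0.16029807  0.00119504 -0.98706793]
scene [0.79738198 0.50971732 1.11517101] 497.00548765069715 [-0.22206938 -0.45752105 -0.86102246]
board 0.72 [155.8, 146.0, 162.1, 80.0] [238. 185.] [160.  64.] 8 [0.568 0.027 0.02 ]
column 0.79 [165.3, 147.1, 29.8, 58.0] [181. 176.] [20. 58.] 10 [0.597 0.186 0.02 ]
column 0.73 [121.0, 151.8, 24.4, 67.6] [132. 185.] [64. 17.] 90 [0.573 0.317 0.02 ]
block 0.86 [306.2, 267.9, 43.2, 49.5] [329. 289.] [21. 49.] 37 [ 0.286 -0.21   0.02 ]
block 0.79 [374.8, 208.1, 39.2, 43.6] [393. 231.] [20. 47.] 41 [ 0.438 -0.389  0.02 ]
block 0.55 [333.7, 200.8, 21.3, 52.1] [345. 225.] [19. 47.] 2 [ 0.454 -0.259  0.02 ]
block 0.23 [279.5, 186.3, 23.5, 16.3] [291. 196.] [20. 20.] 90 [ 0.536 -0.116  0.02 ]
tin 0.82 [279.9, 186.1, 17.8, 19.1] [290. 196.] [19. 21.] 0 [ 0.535 -0.115  0.02 ]
brush 0.65 [124.3, 153.4, 18.5, 65.8] [134. 185.] [64. 15.] 90 [0.573 0.315 0.02 ]
jar 0.79 [233.7, 121.1, 27.1, 24.8] [245. 134.] [25. 22.] 90 [0.712 0.008 0.02 ]
chip0 0.48 [257.4, 185.0, 8.5, 4.4] [261. 187.] [5. 3.] 45 [ 0.562 -0.035  0.02 ]
chip0 0.47 [240.5, 170.4, 11.9, 13.5] [248. 176.] [7. 7.] 63 [0.594 0.001 0.02 ]
chip1 0.48 [257.4, 185.0, 8.5, 4.4] [261. 187.] [5. 3.] 45 [ 0.562 -0.035  0.02 ]
chip1 0.47 [240.5, 170.4, 11.9, 13.5] [248. 176.] [7. 7.] 63 [0.594 0.001 0.02 ]
chip2 0.48 [257.4, 185.0, 8.5, 4.4] [261. 187.] [5. 3.] 45 [ 0.562 -0.035  0.02 ]
chip2 0.47 [240.5, 170.4, 11.9, 13.5] [248. 176.] [7. 7.] 63 [0.594 0.001 0.02 ]
chip3 0.48 [257.4, 185.0, 8.5, 4.4] [261. 187.] [5. 3.] 45 [ 0.562 -0.035  0.02 ]
chip3 0.47 [240.5, 170.4, 11.9, 13.5] [248. 176.] [7. 7.] 63 [0.594 0.001 0.02 ]
```

View pics/top0.png

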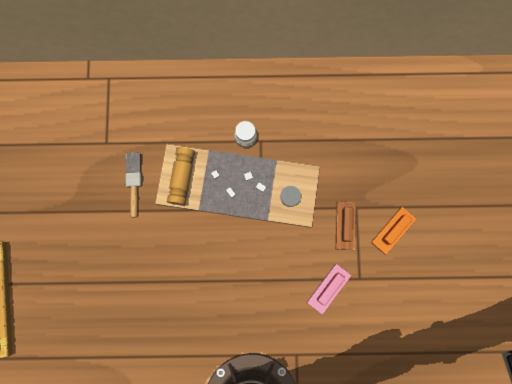

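View pics/scene0.png

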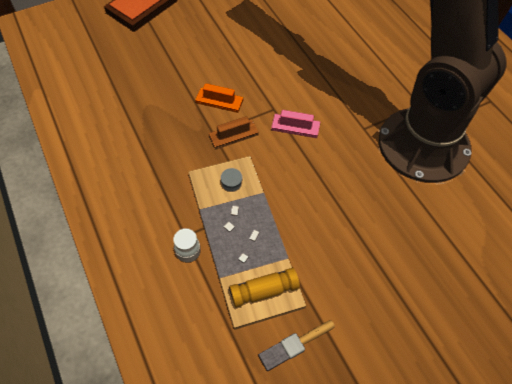

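The wooden, cork-soled block is the brown one at top (345,225); orange and pink are look-alikes. The column is at (180,176), the tin at (291,196), the jar at (245,134), and the chips are at (215,174), (231,192), (249,176) and (261,187). The strap doesn't show from above. Next I fit the poses in both cameras.

```bash
cat > fit.py <<'E'
from h import *
from scipy.optimize import minimize
def box(lx,ly,z0,z1): return np.array([[sx*lx/2,sy*ly/2,z] for sx in(-1,1) for sy in(-1,1) for z in(z0,z1)])
def cyl(L,r): # axis along local x, on z=r
    a=np.linspace(0,2*np.pi,24); return np.array([[s*L/2,r*np.cos(t),r+r*np.sin(t)] for s in(-1,1) for t in a])
def render(im,parts,p,S=4):
    c,s=np.cos(p[2]),np.sin(p[2]); R=np.array([[c,-s,0],[s,c,0],[0,0,1]]); M=np.zeros((384*S,512*S),np.uint8)
    for P in parts:
        q=cv2.projectPoints((P@R.T+[p[0],p[1],p[3]]),np.array(im["rvec"],float),np.array(im["tvec"],float),np.array([[im["fx"],0,im["cx"]],[0,im["fy"],im["cy"]],[0,0,1.]]),None)[0][:,0]
        cv2.fillConvexPoly(M,cv2.convexHull(((q+.5)*S).astype(np.int32)),1)
    return M
def fit(views,parts,p0,z,S=4):
    big=[(im,cv2.resize(m.astype(np.uint8),None,fx=S,fy=S,interpolation=cv2.INTER_NEAREST)) for im,m in views]
    def cost(v):
        e=0
        for im,m in big:
            r=render(im,parts,[*v,z]); e+=1-(r&m).sum()/max(1,(r|m).sum())
        return e/len(big)
    o=minimize(cost,p0,method="Nelder-Mead",options=dict(initial_simplex=np.array([p0]+[np.array(p0)+d for d in np.diag([.015,.015,.1])]),xatol=1e-4,fatol=1e-4))
    return o.x.round(4),round(o.fun,3)
E
python3 - <<'E'
from fit import *
a=imaging.get_image("top"); b=imaging.get_image("scene")
def pick(cam,im,t,p0,hull=False):
    u=np.array(w2px(im,p0)); best=None
    for d in outline_of(cam,t):
        m=d["mask"]; ys,xs=np.nonzero(m)
        if len(xs) and np.hypot(*(u-[xs.mean(),ys.mean()]))<15:
            best=m; break
    if best is None: print("miss",cam,t); return None
    if hull:
        M=np.zeros(best.shape,np.uint8); ys,xs=np.nonzero(best); cv2.fillConvexPoly(M,cv2.convexHull(np.c_[xs,ys].astype(np.int32)),1); best=M>0
    return im,best
T=dict(block=([box(.13,.05,0,.014),box(.09,.024,.014,.054)],[.454,-.259,1.55],0,.02),
 board=([box(.17,.43,0,.02)],[.565,.027,-.1],0,.02),column=([cyl(.15,.025)],[.597,.186,-.15],.02,.045),
 tin=([cyl(.0,.0)],[.535,-.115,0],.02,.03))
for t,(parts,p0,z,zc) in T.items():
    if t=="tin":
        al=np.linspace(0,6.28,24); parts=[np.array([[.0275*np.cos(k),.0275*np.sin(k),h] for k in al for h in(0,.03)])]
    vs=[pick(c,i,t,[p0[0],p0[1],zc],t=="board") for c,i in(("top",a),("scene",b))]
    vs=[v for v in vs if v]
    print(t,fit(vs,parts,p0,z),[fit([v],parts,p0,z) for v in vs])
for im,n in((a,"top"),(b,"scene")):
    g=cv2.cvtColor(im["color"],cv2.COLOR_RGB2HSV); w=((g[...,1]<60)&(g[...,2]>150)).astype(np.uint8)
    k,l,st,c=cv2.connectedComponentsWithStats(w)
    for i in range(1,k):
        if 4<st[i,4]<150: print(n,c[i].round(1),st[i,4],px2w(im,*c[i],.026).round(3))
A=cv2.resize(a["color"][130:220,150:240],None,fx=4,fy=4,interpolation=2); B=cv2.resize(b["color"][255:335,215:315],None,fx=4,fy=4,interpolation=2)
C=np.zeros((360,760,3),np.uint8); C[:360,:360]=A; C[:320,360:760]=B; save(dict(color=C),"col.png")
E
```

```text
block (array([ 0.4315, -0.2912,  1.7843]), np.float64(0.693)) [(array([ 0.4553, -0.263 ,  3.0876]), np.float64(0.054)), (array([ 0.4541, -0.2604,  3.0837]), np.float64(0.063))]
board (array([ 0.5703,  0.0295, -0.1602]), np.float64(0.035)) [(array([ 0.5703,  0.0296, -0.1598]), np.float64(0.037)), (array([ 0.5685,  0.0295, -0.1601]), np.float64(0.034))]
column (array([ 0.5904,  0.1819, -0.1537]), np.float64(0.092)) [(array([ 0.5911,  0.1808, -0.1395]), np.float64(0.074)), (array([ 0.5891,  0.1827, -0.1756]), np.float64(0.091))]
tin (array([ 0.5316, -0.1125,  0.0457]), np.float64(0.113)) [(array([ 0.5337, -0.1132,  0.0494]), np.float64(0.151)), (array([ 0.5307, -0.1121,  0.0637]), np.float64(0.066))]
top [243.5 142.8] 13 [0.686 0.012 0.026]
top [214.5 173.6] 45 [0.6   0.092 0.026]
top [247.7 175.3] 58 [0.594 0.001 0.026]
top [260.5 186.3] 62 [ 0.563 -0.033  0.026]
top [230.1 191.6] 58 [0.55  0.05  0.026]
top [298.8 191. ] 5 [ 0.549 -0.137  0.026]
top [220.3 372.5] 51 [0.08  0.077 0.026]
scene [466.6 151.8] 15 [-0.071  0.082  0.026]
scene [418.9 173.5] 20 [0.084 0.082 0.026]
scene [ 10.8
[... 185 characters left out ...]
6.2] 5 [ 1.053 -0.29   0.026]
scene [234.3 209.9] 61 [ 0.561 -0.034  0.026]
scene [ 41.9 211.4] 10 [ 0.993 -0.244  0.026]
scene [ 16.1 214.4] 12 [ 1.052 -0.264  0.026]
scene [ 18.2 222.2] 5 [ 1.053 -0.24   0.026]
scene [228.6 226. ] 60 [ 0.593 -0.     0.026]
scene [253.8 234.7] 63 [0.548 0.048 0.026]
scene [242.9 257.3] 52 [0.598 0.09  0.026]
scene [ 51.  255.3] 6 [ 1.004 -0.117  0.026]
scene [ 40.  260.8] 5 [ 1.031 -0.115  0.026]
scene [ 78.2 264.3] 10 [ 0.952 -0.066  0.026]
scene [ 45.7 272.7] 18 [ 1.026 -0.079  0.026]
scene [ 51.3 282. ] 23 [ 1.02  -0.051  0.026]
scene [ 85.5 337.3] 10 [0.987 0.106 0.026]
scene [ 93.1 341.1] 42 [0.975 0.121 0.026]
scene [109.6 353.9] 9 [0.952 0.163 0.026]
```

View pics/col.png

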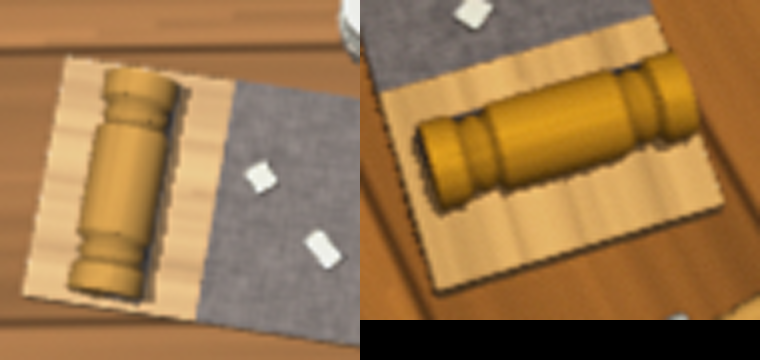

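```bash
python3 - <<'E'
from h import *
from scipy.spatial.transform import Rotation as Ro
s=monitor.observe(); print(s["clock"],s["position"],s["ee_rot"],s["width"]); M=Ro.from_rotvec(s["ee_rot"]).as_matrix(); print(M.round(3), "jaw yaw",np.degrees(np.arctan2(M[1,1],M[0,1])))
E
```

```text
1.1 [ 0.14902757 -0.60697824  0.24574496] [ 3.11883457e+00  3.77230750e-01 -1.92797960e-06] 0.9980467949325648
[[ 0.971  0.238  0.   ]
 [ 0.238 -0.971 -0.   ]
 [-0.     0.    -1.   ]] jaw yaw -76.20686947388126
```

move_arm([
  [3.2,3.6,0,0,0,-4.25],
  [3.2,3.6,0,0,0,-4.25],
  [3.2,3.6,0,0,0,-4.25],
  [3.2,3.6,0,0,0,-4.25],
  [3.2,3.6,0,0,0,0],
  [3.2,3.6,0,0,0,0],
  [3.2,3.6,0,0,0,0],
  [3.2,3.6,0,0,0,0],
], grip=1)

```text
clock: 1.9
position: [0.4061, -0.3174, 0.2461]
ee_rot: [3.14, -0.088, 0.001]
force: [0.4, -0.5, 0.9]
width: 1.0
```

move_arm([
  [2.5,2.85,-2,0,0,0],
  [2.5,2.85,-2,0,0,0],
  [0,0,-4,0,0,0],
  [0,0,-2,0,0,0],
  [0,0,0,0,0,0],
  [0,0,0,0,0,0],
])

```text
clock: 2.5
position: [0.4552, -0.2622, 0.1462]
ee_rot: [3.14, -0.088, -0.0]
force: [0.7, 0.0, 1.0]
width: 0.996
```

move_arm([
  [0,0,-4,0,0,0],
  [0,0,-4,0,0,0],
  [0,0,-2,0,0,0],
  [0,0,-0.9,0,0,0],
  [0,0,0,0,0,0],
  [0,0,0,0,0,0],
])

```text
clock: 3.1
position: [0.4561, -0.2627, 0.0383]
ee_rot: [3.139, -0.088, 0.004]
force: [-0.9, 0.4, 0.0]
width: 0.998
```

move_arm([
  [0,0,0,0,0,0],
  [0,0,0,0,0,0],
  [0,0,0,0,0,0],
  [0,0,0,0,0,0],
  [0,0,0,0,0,0],
  [0,0,0,0,0,0],
  [0,0,0,0,0,0],
  [0,0,0,0,0,0],
], grip=0, force=55)

```text
clock: 3.9
position: [0.455, -0.2619, 0.0367]
ee_rot: [-3.14, 0.088, 0.0]
force: [0.5, -0.1, -0.5]
width: 0.351
```

move_arm([
  [0,0,0,0,0,0],
  [0,0,0,0,0,0],
  [0,0,0,0,0,0],
  [0,0,0,0,0,0],
])

```text
clock: 4.3
position: [0.455, -0.2619, 0.0367]
ee_rot: [-3.14, 0.088, 0.0]
force: [0.2, 0.1, -0.3]
width: 0.26
```

move_arm([
  [0,0,2,0,0,0],
  [0,0,4,0,0,0],
  [0,0,4,0,0,0],
  [0,0,0,0,0,0],
  [0,0,0,0,0,0],
])

```text
clock: 4.8
position: [0.4553, -0.2622, 0.1373]
ee_rot: [3.139, -0.088, 0.002]
force: [-0.5, -0.6, -1.8]
width: 0.259
```

```bash
python3 - <<'E'
from h import *
w=imaging.get_image("wrist"); save(w,"wrist1.png"); print(w["fx"],w["cx"],w["cy"],np.array(w["mount"]).round(3)); print(monitor.observe()["width"])
E
```

```text
297.3186396354542 255.1366217726773 193.26679609934249 [[ 0.    -0.954 -0.298  0.081]
 [ 1.     0.     0.001 -0.001]
 [-0.001 -0.298  0.954 -0.139]
 [ 0.     0.     0.     1.   ]]
0.2588319456585494
```

View pics/wrist1.png

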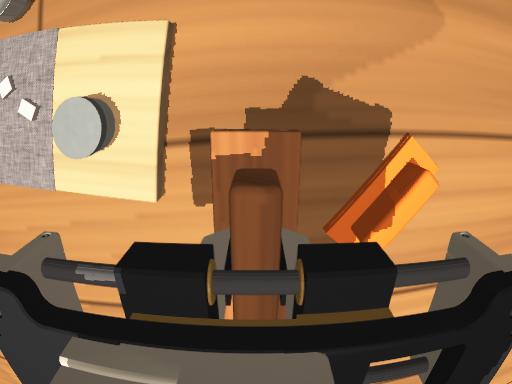

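Block is held: opening is 24 mm and load is 1.8 N. The start of the sweep looks tight to the jar, so I'll measure that gap.

```bash
python3 - <<'E'
from fit import *
C=np.array([.5695,.0295]);th=-.16;R=np.array([[np.cos(th),-np.sin(th)],[np.sin(th),np.cos(th)]])
a=imaging.get_image("top"); b=imaging.get_image("scene")
al=np.linspace(0,6.28,24); J=[np.array([[.03*np.cos(k),.03*np.sin(k),h] for k in al for h in(0,.075)])]
vs=[]
for c,i in(("top",a),("scene",b)):
    o=outline_of(c,"jar")[0]; vs.append((i,o["mask"]))
for V in(vs,vs[:1],vs[1:]):
    p,e=fit(V,J,[.695,.008,0],0); print("jar",p[:2],e,"board frame",(R.T@(p[:2]-C)).round(4))
for c,im in(("top",a),("scene",b)):
    g=cv2.cvtColor(im["color"],cv2.COLOR_RGB2HSV); w=((g[...,1]<70)&(g[...,2]>130)).astype(np.uint8)
    k,l,st,ce=cv2.connectedComponentsWithStats(w)
    for i in range(1,k):
        if 20<st[i,4]<150:
            q=R.T@(px2w(im,*ce[i],.024)[:2]-C)
            if abs(q[0])<.085 and abs(q[1])<.1:
                ys,xs=np.nonzero(l==i); P=np.array([R.T@(px2w(im,x,y,.024)[:2]-C) for x,y in zip(xs,ys)]); print(c,q.round(4),P.min(0).round(3),P.max(0).round(3))
E
```

```text
jar [0.706  0.0056] 0.136 board frame [ 0.1386 -0.0018]
jar [0.7034 0.0054] 0.131 board frame [ 0.136  -0.0025]
jar [0.7065 0.009 ] 0.135 board frame [0.1385 0.0016]
scene [ 0.0011 -0.0664] [-0.011 -0.081] [ 0.014 -0.052]
scene [ 0.0275 -0.0273] [ 0.015 -0.04 ] [ 0.041 -0.015]
scene [-0.0245  0.0136] [-0.037 -0.   ] [-0.011  0.028]
scene [0.0183 0.0623] [0.007 0.052] [0.03  0.073]
```

move_arm([
  [1.8,2.4,0,0,0,8.4],
  [1.8,2.4,0,0,0,8.4],
  [1.8,2.4,0,0,0,8.4],
  [1.8,2.4,0,0,0,8.4],
  [1.8,2.4,0,0,0,8.4],
  [1.8,2.4,0,0,0,8.4],
  [1.8,2.4,0,0,0,8.4],
  [1.8,2.4,0,0,0,8.4],
])

```text
clock: 5.85
position: [0.5991, -0.069, 0.1356]
ee_rot: [-2.658, -1.672, 0.002]
force: [-0.4, -0.3, -2.8]
width: 0.256
```

move_arm([
  [1.8,2.4,0,0,0,8.4],
  [1.65,2.6,0,0,0,8.4],
  [0,0,0,0,0,0],
  [0,0,0,0,0,0],
  [0,0,0,0,0,0],
])

```text
clock: 6.35
position: [0.6328, -0.0212, 0.1358]
ee_rot: [-2.394, -2.033, 0.003]
force: [-0.2, -0.1, -1.4]
width: 0.257
```

```bash
cat > st.py <<'E'
from h import *
from scipy.spatial.transform import Rotation as Ro
C=np.array([.5695,.0295]);th=-.16;R=np.array([[np.cos(th),-np.sin(th)],[np.sin(th),np.cos(th)]])
def st():
    s=monitor.observe(); M=Ro.from_rotvec(s["ee_rot"]).as_matrix(); p=s["position"]
    print(s["clock"],np.round(p,4),"board",(R.T@(np.array(p[:2])-C)).round(4),"jaw",np.degrees(np.arctan2(M[1,1],M[0,1])).round(2),"tool z",M[:,2].round(3),"F",np.round(s["force"],2),"q",np.round(s["joints"],2),s["width"])
if __name__=="__main__": st()
E
python3 st.py
```

```text
6.35 [ 0.6328 -0.0212  0.1358] board [ 0.0705 -0.04  ] jaw -9.33 tool z [-0.002 -0.001 -1.   ] F [-0.17 -0.07 -1.37] q [ 0.27  0.6  -0.48  1.64  0.33  0.98 -0.49] 0.25671277394614966
```

move_arm([
  [0,0,-3,0,0,0],
  [0,0,-3,0,0,0],
  [0,0,-1.2,0,0,0],
  [0,0,-0.5,0,0,0],
  [0,0,0,0,0,0],
  [0,0,0,0,0,0],
])

```text
clock: 6.95
position: [0.6343, -0.02, 0.061]
ee_rot: [2.392, 2.035, 0.002]
force: [0.5, 0.1, -1.4]
width: 0.261
```

```bash
python3 st.py
```

```text
6.95 [ 0.6343 -0.02    0.061 ] board [ 0.0719 -0.0386] jaw -9.23 tool z [ 0.002  0.    -1.   ] F [ 0.46  0.14 -1.42] q [ 0.24  0.69 -0.45  1.7   0.38  0.84 -0.54] 0.260521514439563
```

move_arm([
  [0,0,-0.2,0,0,0],
  [0,0,0,0,0,0],
  [-1.48,0.24,0,0,0,0],
  [-1.48,0.24,0,0,0,0],
  [-1.48,0.24,0,0,0,0],
  [-1.48,0.24,0,0,0,0],
  [-1.48,0.24,0,0,0,0],
  [-1.48,0.24,0,0,0,0],
])

```text
clock: 7.75
position: [0.5445, -0.0055, 0.0583]
ee_rot: [2.392, 2.035, 0.001]
force: [-0.3, 0.3, -1.3]
width: 0.254
```

move_arm([
  [-1.48,0.24,0,0,0,0],
  [-1.48,0.24,0,0,0,0],
  [-1.48,0.24,0,0,0,0],
  [-1.48,0.24,0,0,0,0],
  [-1.48,0.24,0,0,0,0],
  [-1.48,0.24,0,0,0,0],
  [0,0,0,0,0,0],
  [0,0,0,0,0,0],
])

```text
clock: 8.55
position: [0.4568, 0.0088, 0.0583]
ee_rot: [2.392, 2.035, 0.002]
force: [-0.1, 0.2, -0.9]
width: 0.256
```

```bash
python3 st.py
```

```text
8.55 [0.4568 0.0088 0.0583] board [-0.108  -0.0384] jaw -9.2 tool z [ 0.002 -0.    -1.   ] F [-0.13  0.18 -0.91] q [ 0.23  0.48 -0.48  2.14  0.39  0.6  -0.68] 0.25586578186603154
```

move_arm([
  [0,0,3,0,0,0],
  [0,0,3,0,0,0],
  [3.8,1.2,0.4,0,0,0],
  [3.8,1.2,0,0,0,0],
  [3.8,1.2,0,0,0,0],
  [3.8,1.2,0,0,0,0],
  [3.8,1.1,0,0,0,0],
  [0,0,0,0,0,0],
])

```text
clock: 9.35
position: [0.6512, 0.0697, 0.1217]
ee_rot: [2.392, 2.035, 0.008]
force: [0.2, -0.4, -2.2]
width: 0.261
```

move_arm([
  [0,0,0,0,0,0],
  [0,0,-2,0,0,0],
  [0,0,-2,0,0,0],
  [0,0,0,0,0,0],
  [0,0,0,0,0,0],
])

```text
clock: 9.85
position: [0.6454, 0.0673, 0.082]
ee_rot: [-2.393, -2.035, 0.001]
force: [0.0, 0.6, -1.7]
width: 0.257
```

```bash
python3 - <<'E'
from st import *
st()
b=imaging.get_image("scene"); save(dict(color=cv2.resize(b["color"][120:340,150:350],None,fx=3,fy=3,interpolation=2)[:600]),"wipe1.png")
E
```

```text
9.85 [0.6454 0.0673 0.082 ] board [0.0689 0.0494] jaw -9.23 tool z [-0.001 -0.    -1.   ] F [ 0.01  0.65 -1.73] q [ 0.11  0.69 -0.47  1.64  0.37  0.9  -0.66] 0.25748155668528516
```

View pics/wipe1.png

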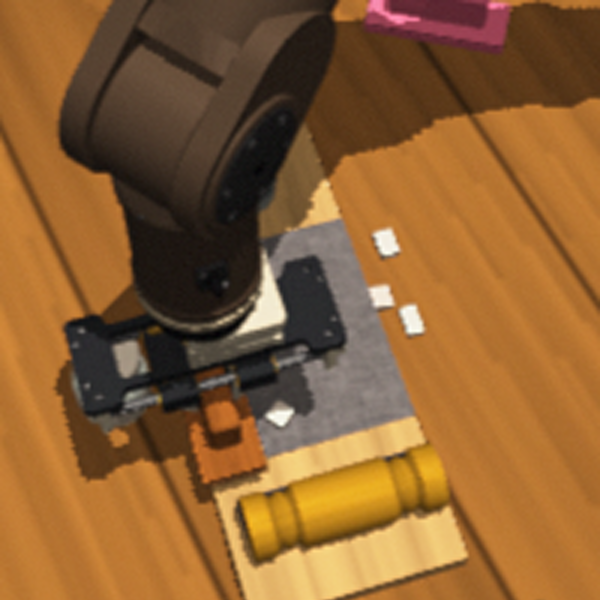

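move_arm([
  [0,0,-1.6,0,0,0],
  [0,0,-0.6,0,0,0],
  [0,0,0,0,0,0],
  [-1.48,0.24,-0.1,0,0,0],
  [-1.48,0.24,0,0,0,0],
  [-1.48,0.24,0,0,0,0],
  [-1.48,0.24,0,0,0,0],
  [-1.48,0.24,0,0,0,0],
])

```text
clock: 10.7
position: [0.5715, 0.08, 0.059]
ee_rot: [2.392, 2.036, 0.001]
force: [0.0, -1.3, -2.6]
width: 0.258
```

move_arm([
  [-1.48,0.24,0,0,0,0],
  [-1.48,0.24,0,0,0,0],
  [-1.48,0.24,0,0,0,0],
  [-1.48,0.24,0,0,0,0],
  [-1.48,0.24,0,0,0,0],
  [-1.48,0.24,0,0,0,0],
  [-1.48,0.24,0,0,0,0],
  [0,0,0,0,0,0],
])

```text
clock: 11.5
position: [0.4666, 0.0969, 0.0589]
ee_rot: [-2.391, -2.038, 0.002]
force: [-0.2, 0.1, -1.2]
width: 0.261
```

move_arm([
  [0,0,0,0,0,0],
  [0,0,3,0,0,0],
  [0,0,3,0,0,0],
  [0,0,4,0,0,0],
  [-2,0,4,0,0,0],
  [-2,0,4,0,0,0],
  [0,0,0,0,0,0],
  [0,0,0,0,0,0],
])

```text
clock: 12.3
position: [0.4295, 0.0964, 0.2399]
ee_rot: [2.392, 2.034, 0.004]
force: [1.0, -0.2, -2.1]
width: 0.257
```

```bash
python3 - <<'E'
from st import *
st()
b=imaging.get_image("scene"); a=imaging.get_image("top"); p=np.array(monitor.observe()["position"]); w=imaging.get_image("wrist")
X=cv2.resize(b["color"][150:340,190:340],None,fx=2.6,fy=2.6,interpolation=2); Z=np.zeros((494,800,3),np.uint8); Z[:X.shape[0],:X.shape[1]]=X[:494]; Y=cv2.resize(w["color"],(400,300)); Z[:300,400:800]=Y; save(dict(color=Z),"wipe2.png")
E
```

```text
12.3 [0.4295 0.0964 0.2399] board [-0.1488  0.0437] jaw -9.25 tool z [ 0.003  0.    -1.   ] F [ 0.97 -0.24 -2.08] q [ 0.2   0.2  -0.63  1.97  0.14  1.01 -0.65] 0.25694508503681457
```

View pics/wipe2.png

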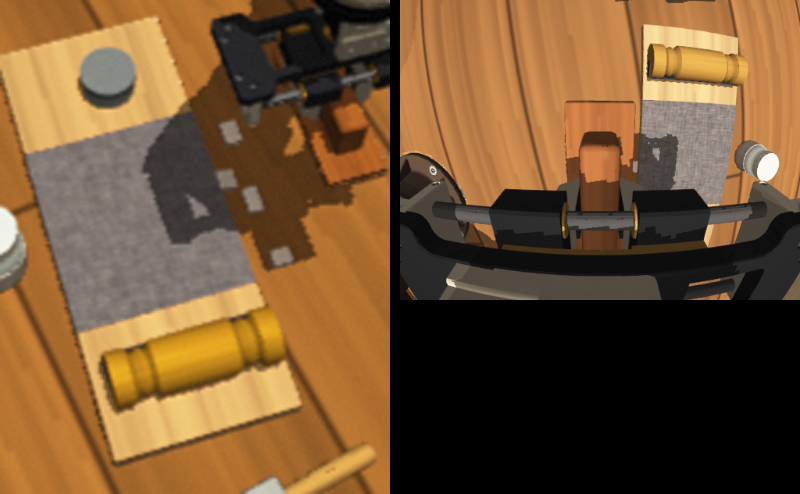

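move_arm([
  [3.4,2.65,0,0,0,0],
  [3.4,2.65,0,0,0,0],
  [3.4,2.65,0,0,0,0],
  [3.4,2.65,0,0,0,0],
  [3.3,2.65,-3,0,0,0],
  [0,0,-4,0,0,0],
  [0,0,-4,0,0,0],
  [0,0,-1,0,0,0],
])

```text
clock: 13.25
position: [0.5933, 0.2265, 0.1131]
ee_rot: [-2.39, -2.035, 0.016]
force: [-0.7, -1.3, -1.7]
width: 0.257
```

move_arm([
  [0,0,0,0,0,0],
  [0,0,0,0,0,0],
  [0,0,0,0,0,0],
])

```text
clock: 13.55
position: [0.5973, 0.2288, 0.1221]
ee_rot: [2.392, 2.035, 0.005]
force: [-0.2, -0.4, -0.8]
width: 0.256
```

```bash
python3 - <<'E'
from st import *
st()
b=imaging.get_image("scene"); a=imaging.get_image("top")
for n,im in(("top",a),("scene",b)):
    g=cv2.cvtColor(im["color"],cv2.COLOR_RGB2HSV); w=((g[...,1]<75)&(g[...,2]>90)).astype(np.uint8)
    k,l,st_,ce=cv2.connectedComponentsWithStats(w)
    for i in range(1,k):
        if 15<st_[i,4]<150:
            o=[(R.T@(px2w(im,*ce[i],z)[:2]-C)).round(4) for z in(.006,.022)]
            if -.2<o[0][0]<.09 and abs(o[0][1])<.25: print(n,ce[i].round(1),st_[i,4],*o)
E
```

```text
13.55 [0.5973 0.2288 0.1221] board [-0.0043  0.2012] jaw -9.23 tool z [ 0.003  0.001 -1.   ] F [-0.19 -0.37 -0.81] q [-0.1   0.64 -0.54  1.64  0.38  0.97 -0.93] 0.2559126904040359
scene [305.  288.6] 31 [-0.0988  0.1732] [-0.0952  0.1781]
scene [279.6 296.3] 27 [-0.0363  0.1734] [-0.0336  0.1782]
scene [251.7 304.7] 35 [0.031  0.1733] [0.0327 0.1781]
```

move_arm([
  [0,0,-1,0,0,0],
  [0,0,-0.3,0,0,0],
  [0,0,0,0,0,0],
  [0,0,0,0,0,0],
  [0,0,0,0,0,0],
])

```text
clock: 14.15
position: [0.596, 0.2281, 0.1067]
ee_rot: [-2.393, -2.036, 0.0]
force: [-0.1, -0.2, -1.0]
width: 0.26
```

move_arm([
  [0,0,-0.15,0,0,0],
  [0,0,0,0,0,0],
  [0,0,0,0,0,0],
])

```text
clock: 14.45
position: [0.5962, 0.229, 0.1065]
ee_rot: [-2.392, -2.036, -0.002]
force: [-3.3, 0.2, 8.9]
width: 0.258
```

move_arm([
  [-0.08,-0.49,0.04,0,0,0],
  [-0.16,-0.99,0,0,0,0],
  [-0.16,-0.99,0,0,0,0],
  [-0.16,-0.99,0,0,0,0],
  [-0.16,-0.99,0,0,0,0],
  [-0.16,-0.99,0,0,0,0],
  [-0.16,-0.99,0,0,0,0],
  [-0.08,-0.49,0,0,0,0],
])

```text
clock: 15.25
position: [0.5846, 0.1581, 0.1066]
ee_rot: [2.393, 2.035, -0.0]
force: [-3.3, 0.5, 10.7]
width: 0.255
```

```bash
python3 st.py
```

```text
15.25 [0.5846 0.1581 0.1066] board [-0.0056  0.1293] jaw -9.25 tool z [ 0. -0. -1.] F [-3.33  0.52 10.68] q [ 0.01  0.61 -0.54  1.74  0.39  0.9  -0.85] 0.254958994163365
```

move_arm([
  [-0.08,-0.49,0.02,0,0,0],
  [-0.16,-0.99,0,0,0,0],
  [-0.16,-0.99,0,0,0,0],
  [-0.16,-0.99,0,0,0,0],
  [-0.16,-0.99,0,0,0,0],
  [-0.16,-0.99,0,0,0,0],
  [-0.08,-0.49,0,0,0,0],
  [0,0,0,0,0,0],
])

```text
clock: 16.05
position: [0.5748, 0.0986, 0.1066]
ee_rot: [2.394, 2.035, -0.001]
force: [-3.0, 1.0, 9.1]
width: 0.26
```

```bash
python3 - <<'E'
from st import *
st()
b=imaging.get_image("scene"); a=imaging.get_image("top")
for n in("top","scene"):
    o=outline_of(n,"column")
    print(n,[(round(d["p"],2),d["rect"]) for d in o][:2])
X=cv2.resize(b["color"][170:330,180:340],None,fx=2.5,fy=2.5,interpolation=2); Y=cv2.resize(a["color"][120:240,140:300],None,fx=2.5,fy=2.5,interpolation=2)
Z=np.zeros((400,800,3),np.uint8); Z[:400,:400]=X; Z[:300,400:]=Y; save(dict(color=Z),"roll1.png")
E
```

```text
16.05 [0.5748 0.0986 0.1066] board [-0.0058  0.0691] jaw -9.27 tool z [-0. -0. -1.] F [-3.04  1.03  9.11] q [ 0.12  0.58 -0.55  1.79  0.38  0.87 -0.77] 0.25993282991549466
top []
scene [(0.88, [222.2, 249.7, 68.1, 26.8])]
```

View pics/roll1.png

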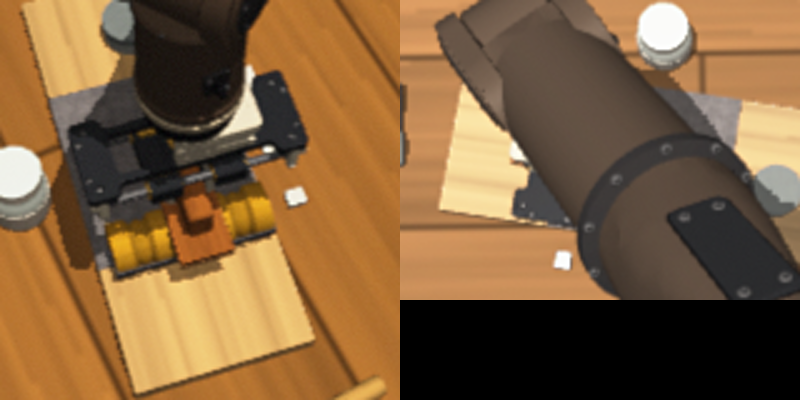

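move_arm([
  [0,0,0.5,0,0,0],
  [0,0,1,0,0,0],
  [0,0,3,0,0,0],
  [0,0,4,0,0,0],
  [-0.6,-3.6,2,0,0,0],
  [-0.6,-3.6,0,0,0,0],
  [0,0,0,0,0,0],
  [0,0,0,0,0,0],
])

```text
clock: 17.05
position: [0.5632, 0.0262, 0.2113]
ee_rot: [2.395, 2.032, -0.0]
force: [0.1, 0.6, -1.3]
width: 0.258
```

```bash
cat > look.py <<'E'
import sys
from st import *
st(); s=monitor.observe(); M=np.eye(4); M[:3,:3]=Ro.from_rotvec(s["ee_rot"]).as_matrix(); M[:3,3]=s["position"]
w=imaging.get_image("wrist"); T=M@np.array(w["mount"]); np.savez("w.npz",T=T,f=w["fx"],cx=w["cx"],cy=w["cy"],img=w["color"])
# rectify: orthographic of plane z=0.07 in board frame, 0.5 mm/px ; x down=board x (far up), right = board -y
xb=np.linspace(.1,-.1,400); yb=np.linspace(.15,-.15,600)
YB,XB=np.meshgrid(yb,xb); P=np.stack([XB,YB],-1)@R.T+C; P=np.concatenate([P,np.full(P.shape[:2]+(1,),float(sys.argv[2]))],-1)
q=(P-T[:3,3])@T[:3,:3]; r=np.hypot(q[...,0],q[...,1]); k=w["fx"]*np.arctan2(r,q[...,2])/np.maximum(r,1e-9)
o=cv2.remap(w["color"],(q[...,0]*k+w["cx"]).astype(np.float32),(q[...,1]*k+w["cy"]).astype(np.float32),1)
print("cam",T[:3,3].round(3),"board",(R.T@(T[:2,3]-C)).round(3))
b=imaging.get_image("scene"); X=cv2.resize(b["color"][215:295,200:300],None,fx=2,fy=2,interpolation=2)
save(dict(color=np.vstack([o,np.hstack([X,np.zeros((160,400,3),np.uint8)])])),sys.argv[1])
E
python3 look.py look1.png 0.07
```

```text
17.05 [0.5632 0.0262 0.2113] board [-0.0057 -0.0043] jaw -9.36 tool z [ 0. -0. -1.] F [ 0.12  0.63 -1.34] q [ 0.29  0.44 -0.6   1.73  0.28  1.06 -0.56] 0.2575280713897149
cam [0.576 0.108 0.35 ] board [-0.006  0.078]
```

View pics/look1.png

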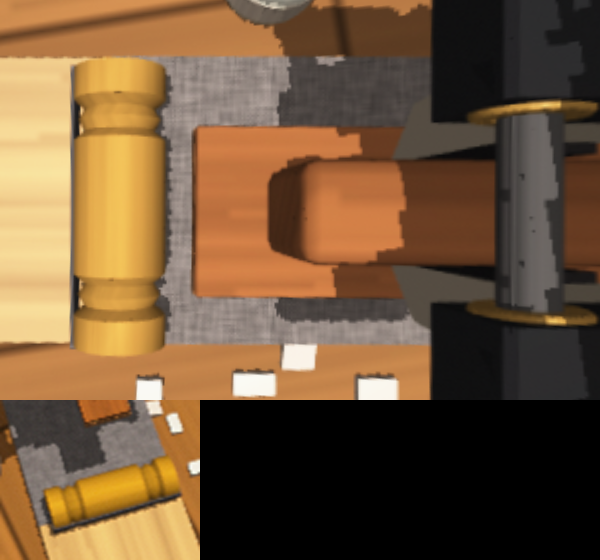

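Four white chips lie on the bench beside the near edge (rectified, bottom row). The column sits at yb≈0.090, and the dark strap just shows at its +y limb (col 72). It needs about 105° more, a roll of roughly 45 mm.

move_arm([
  [0.65,4.05,0,0,0,0],
  [0.65,4.05,0,0,0,0],
  [0.65,4.05,0,0,0,0],
  [0,0,-4,0,0,0],
  [0,0,-4,0,0,0],
  [0,0,-2,0,0,0],
  [0,0,0,0,0,0],
  [0,0,0,0,0,0],
])

```text
clock: 17.95
position: [0.5827, 0.1505, 0.1113]
ee_rot: [-2.39, -2.037, -0.0]
force: [-0.3, 0.8, -0.8]
width: 0.26
```

move_arm([
  [0,0,-0.3,0,0,0],
  [0,0,0,0,0,0],
  [0,0,0,0,0,0],
])

```text
clock: 18.25
position: [0.5832, 0.1493, 0.1087]
ee_rot: [2.392, 2.035, 0.002]
force: [0.0, 0.2, -1.5]
width: 0.257
```

```bash
python3 st.py
```

```text
18.25 [0.5832 0.1493 0.1087] board [-0.0056  0.1204] jaw -9.22 tool z [ 0.001  0.    -1.   ] F [ 0.02  0.17 -1.47] q [ 0.04  0.61 -0.55  1.75  0.39  0.9  -0.84] 0.2570668228061737
```

move_arm([
  [0,0,-0.2,0,0,0],
  [0,0,-0.1,0,0,0],
  [0,0,0,0,0,0],
  [0,0,0,0,0,0],
])

```text
clock: 18.65
position: [0.5831, 0.1495, 0.1055]
ee_rot: [2.392, 2.036, 0.002]
force: [-1.2, 0.3, 6.8]
width: 0.257
```

move_arm([
  [-0.08,-0.49,0,0,0,0],
  [-0.16,-0.99,0,0,0,0],
  [-0.16,-0.99,0,0,0,0],
  [-0.16,-0.99,0,0,0,0],
  [-0.16,-0.99,0,0,0,0],
  [-0.16,-0.99,0,0,0,0],
  [-0.16,-0.99,0,0,0,0],
  [-0.16,-0.99,0,0,0,0],
])

```text
clock: 19.45
position: [0.571, 0.0755, 0.1064]
ee_rot: [2.392, 2.036, 0.003]
force: [-5.1, 2.3, 17.1]
width: 0.259
```

move_arm([
  [-0.16,-0.99,0,0,0,0],
  [-0.08,-0.49,0,0,0,0],
  [0,0,0,0,0,0],
  [0,0,0,0,0,0],
])

```text
clock: 19.85
position: [0.5686, 0.0607, 0.1066]
ee_rot: [2.392, 2.036, 0.002]
force: [-6.4, 1.4, 18.6]
width: 0.256
```

move_arm([
  [0,0,0.5,0,0,0],
  [0,0,1,0,0,0],
  [0,0,3,0,0,0],
  [0,0,4,0,0,0],
  [-0.6,-3.6,2,0,0,0],
  [-0.6,-3.6,0,0,0,0],
  [0,0,0,0,0,0],
  [0,0,0,0,0,0],
])

```text
clock: 20.65
position: [0.5561, -0.0133, 0.21]
ee_rot: [2.395, 2.033, -0.001]
force: [-0.2, 0.1, -2.1]
width: 0.259
```

```bash
python3 look.py look2.png 0.07
```

```text
20.65 [ 0.5561 -0.0133  0.21  ] board [-0.0064 -0.0443] jaw -9.36 tool z [-0. -0. -1.] F [-0.22  0.06 -2.13] q [ 0.37  0.43 -0.61  1.75  0.28  1.05 -0.5 ] 0.25912844321628153
cam [0.569 0.068 0.349] board [-0.006  0.038]
```

View pics/look2.png

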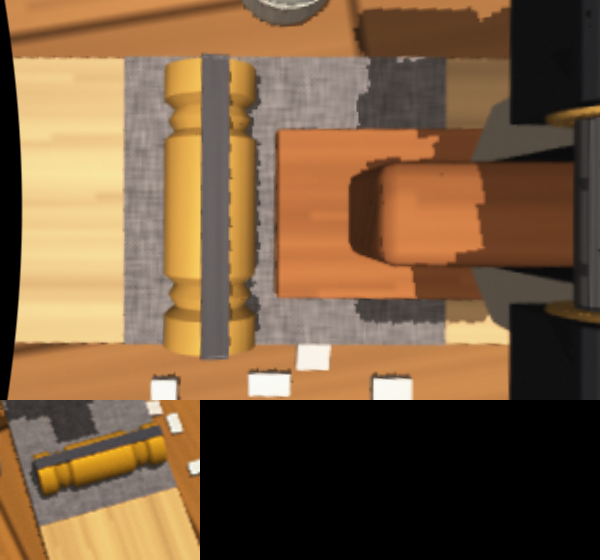

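The strap is on top (cols 201–229, against column limbs 164–256). It is about 3 mm, or 7°, past upright towards -y, so I'll roll it back about 3 mm (6 mm of sole travel).

move_arm([
  [0.7,4.4,0,0,0,0],
  [0.7,4.4,0,0,0,0],
  [0,0,-4,0,0,0],
  [0,0,-4,0,0,0],
  [0,0,-1.8,0,0,0],
  [0,0,0,0,0,0],
  [0,0,0,0,0,0],
  [0,0,0,0,0,0],
])

```text
clock: 21.55
position: [0.5713, 0.0771, 0.1133]
ee_rot: [2.391, 2.036, 0.003]
force: [0.7, 0.2, -1.1]
width: 0.257
```

move_arm([
  [0,0,-0.3,0,0,0],
  [0,0,-0.2,0,0,0],
  [0,0,0,0,0,0],
  [0,0,0,0,0,0],
])

```text
clock: 21.95
position: [0.5705, 0.076, 0.1071]
ee_rot: [2.393, 2.036, 0.0]
force: [0.7, 0.2, -2.7]
width: 0.254
```

```bash
python3 st.py
```

```text
21.95 [0.5705 0.076  0.1071] board [-0.0065  0.0461] jaw -9.22 tool z [ 0. -0. -1.] F [ 0.72  0.16 -2.68] q [ 0.17  0.57 -0.56  1.81  0.39  0.87 -0.74] 0.25431290770634585
```

move_arm([
  [0,0,-0.15,0,0,0],
  [0,0,0,0,0,0],
  [0.03,0.2,0,0,0,0],
  [0.03,0.2,0,0,0,0],
  [0.03,0.2,0,0,0,0],
  [0,0,0,0,0,0],
  [0,0,0,0,0,0],
  [0,0,0,0,0,0],
])

```text
clock: 22.75
position: [0.5717, 0.0827, 0.1062]
ee_rot: [2.392, 2.036, 0.002]
force: [-1.9, 0.8, 7.0]
width: 0.256
```

move_arm([
  [0,0,0.3,0,0,0],
  [0,0,0.7,0,0,0],
  [0,0,3,0,0,0],
  [0,0,4,0,0,0],
  [-0.7,-4.4,2,0,0,0],
  [-0.7,-4.4,0,0,0,0],
  [0,0,0,0,0,0],
  [0,0,0,0,0,0],
])

```text
clock: 23.55
position: [0.5571, -0.0075, 0.2056]
ee_rot: [2.396, 2.032, -0.001]
force: [-1.0, 1.0, -1.6]
width: 0.257
```

```bash
python3 look.py look3.png 0.07
```

```text
23.55 [ 0.5571 -0.0075  0.2056] board [-0.0064 -0.0386] jaw -9.4 tool z [-0.    -0.001 -1.   ] F [-0.99  0.98 -1.58] q [ 0.36  0.44 -0.61  1.76  0.29  1.04 -0.51] 0.2567568306512741
cam [0.57  0.074 0.344] board [-0.006  0.044]
```

View pics/look3.png

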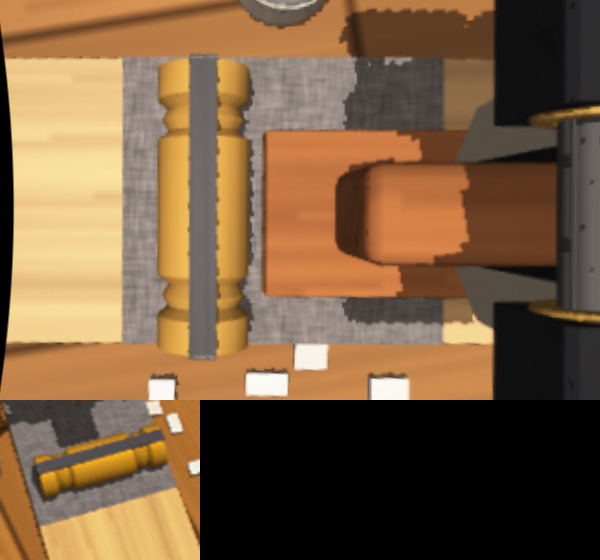

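Strap 189–217 is centred between limbs 157–250, so it is upright to within about 2°. Now I'll put the block back where it stood.

move_arm([
  [-1.0,-2.5,0,0,0,-8.4],
  [-1.0,-2.5,0,0,0,-8.4],
  [-1.0,-2.5,0,0,0,-8.4],
  [-1.0,-2.5,0,0,0,-8.4],
  [-1.0,-2.5,0,0,0,-8.4],
  [-1.0,-2.5,0,0,0,-8.4],
  [-1.0,-2.5,0,0,0,-8.4],
  [-1.0,-2.5,0,0,0,-8.4],
])

```text
clock: 24.45
position: [0.4776, -0.205, 0.2053]
ee_rot: [-3.119, -0.367, -0.0]
force: [0.9, -0.2, -1.3]
width: 0.259
```

move_arm([
  [-1.1,-2.7,0,0,0,-8.4],
  [-1.1,-2.7,0,0,0,-8.4],
  [0,0,-4,0,0,0],
  [0,0,-4,0,0,0],
  [0,0,-4,0,0,0],
  [0,0,-2,0,0,0],
  [0,0,0,0,0,0],
  [0,0,0,0,0,0],
])

```text
clock: 25.25
position: [0.4562, -0.2588, 0.0657]
ee_rot: [-3.14, 0.085, 0.0]
force: [-0.3, 0.4, -1.0]
width: 0.26
```

```bash
python3 st.py
```

```text
25.25 [ 0.4562 -0.2588  0.0657] board [-0.0659 -0.3026] jaw -93.09 tool z [-0.     0.001 -1.   ] F [-0.25  0.44 -0.96] q [ 0.56  0.51 -0.2   1.99  0.16  0.65 -1.36] 0.25996561320021
```

move_arm([
  [0,0,-2,0,0,0],
  [0,0,-0.7,0,0,0],
  [0,0,0,0,0,0],
  [0,0,0,0,0,0],
  [0,0,0,0,0,0],
])

```text
clock: 25.75
position: [0.4559, -0.26, 0.0394]
ee_rot: [3.14, -0.088, 0.002]
force: [0.3, -1.1, -0.7]
width: 0.256
```

move_arm([
  [0,0,-0.2,0,0,0],
  [0,0,0,0,0,0],
  [0,0,0,0,0,0],
])

```text
clock: 26.05
position: [0.4557, -0.2602, 0.0373]
ee_rot: [3.14, -0.088, 0.002]
force: [-2.7, 1.0, 8.1]
width: 0.257
```

move_arm([
  [0,0,0.1,0,0,0],
  [0,0,0,0,0,0],
  [0,0,0,0,0,0],
  [0,0,0,0,0,0],
  [0,0,0,0,0,0],
  [0,0,0,0,0,0],
  [0,0,0,0,0,0],
  [0,0,0,0,0,0],
], grip=1)

```text
clock: 26.85
position: [0.4554, -0.2598, 0.0374]
ee_rot: [3.14, -0.088, 0.0]
force: [0.4, 0.4, -0.2]
width: 0.902
```

move_arm([
  [0,0,0,0,0,0],
  [0,0,0,0,0,0],
  [0,0,0,0,0,0],
  [0,0,1,0,0,0],
  [0,0,3,0,0,0],
  [0,0,4,0,0,0],
  [0,0,4,0,0,0],
  [0,0,4,0,0,0],
])

```text
clock: 27.65
position: [0.4551, -0.2596, 0.1998]
ee_rot: [3.14, -0.088, 0.001]
force: [0.1, -1.0, 0.1]
width: 0.997
```

move_arm([
  [-2,-4,0,0,0,0],
  [-2,-4,0,0,0,0],
  [-2,-4,0,0,0,0],
  [-2,-4,0,0,0,0],
  [-2,-4,0,0,0,0],
  [0,0,0,0,0,0],
  [0,0,0,0,0,0],
])

```text
clock: 28.35
position: [0.3545, -0.4605, 0.1978]
ee_rot: [-3.14, 0.092, -0.0]
force: [-0.1, 0.7, 0.4]
width: 0.997
```

```bash
python3 - <<'E'
from st import *
st()
a=imaging.get_image("top"); b=imaging.get_image("scene")
for n,im in(("top",a),("scene",b)):
    g=cv2.cvtColor(im["color"],cv2.COLOR_RGB2HSV); w=((g[...,1]<75)&(g[...,2]>140)).astype(np.uint8)
    k,l,s_,ce=cv2.connectedComponentsWithStats(w)
    for i in range(1,k):
        if 15<s_[i,4]<150:
            o=[(R.T@(px2w(im,*ce[i],z)[:2]-C)).round(4) for z in(.007,.02)]
            if -.2<o[0][0]<.15 and abs(o[0][1])<.25: print(n,ce[i].round(1),s_[i,4],*o)
X=cv2.resize(a["color"][110:260,140:360],None,fx=2.5,fy=2.5,interpolation=2)[:,:550]; Y=cv2.resize(b["color"][110:330,180:320],None,fx=1.7,fy=1.7,interpolation=2)
Z=np.zeros((375,790,3),np.uint8); Z[:,:550]=X[:375]; Y=Y[:374,:238]; Z[:374,551:551+Y.shape[1]]=Y; save(dict(color=Z),"fin.png")
E
```

```text
28.35 [ 0.3545 -0.4605  0.1978] board [-0.1342 -0.518 ] jaw -93.36 tool z [ 0.  0. -1.] F [-0.07  0.68  0.4 ] q [ 0.93  0.42 -0.15  1.73  0.07  1.   -0.87] 0.9968828440676027
top [248. 189.] 27 [-0.0052 -0.0295] [-0.0075 -0.0301]
top [269.3 202.4] 17 [-0.0336 -0.0929] [-0.0356 -0.0928]
top [261.4 215.8] 17 [-0.0734 -0.0768] [-0.075  -0.0769]
top [239.3 219.9] 51 [-0.0934 -0.0186] [-0.0948 -0.0193]
top [204.6 223.5] 48 [-0.117   0.0736] [-0.1182  0.072 ]
top [228.6 225.1] 58 [-0.1118  0.0081] [-0.113   0.0071]
top [255.8 230.5] 61 [-0.1156 -0.0674] [-0.1168 -0.0676]
scene [278.2 200.4] 51 [-0.1162 -0.0676] [-0.1131 -0.0608]
scene [276.3 218.5] 46 [-0.0947 -0.0198] [-0.0919 -0.0135]
scene [286.7 226.2] 53 [-0.1123  0.0083] [-0.1092  0.0142]
scene [297.8 248.2] 46 [-0.118   0.0725] [-0.1149  0.0777]
```

View pics/fin.png

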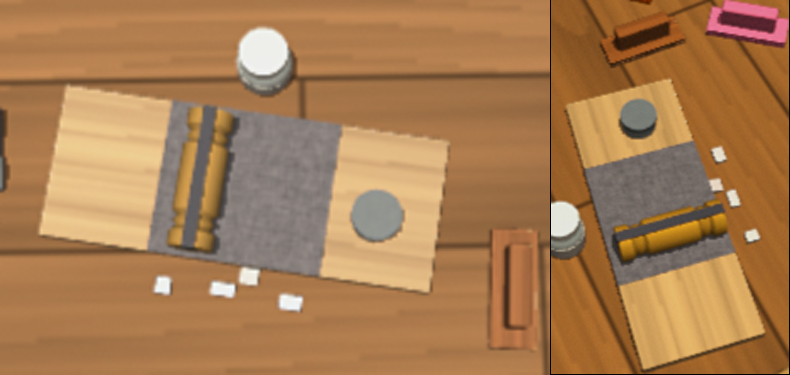

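```bash
python3 -c "
from cell import workorder; print(workorder.sign_off())"
```

```text
the job is handed in; nothing more can be done
None
```

The job is done and handed in at about 28 s on the robot's clock; the hand-in reports no verdict.

**What I did:** I gripped the brown cork-soled block by its handle and swept the chips off the board's near edge in two passes, with the column still untouched. Then I pressed the sole on the column and rolled it onto the felt in two strokes. The strap ended about 7° past upright, so I rolled it back about 3 mm. I set the block back on its sole near where it started and moved the arm clear.

**Last checks:**
- **Chips:** all four are on the bench. Three lie 112–118 mm from the board's centre line. The fourth lies against the board's edge at about 94 mm, so it relies on the height rule. The two cameras put its top at about 9 mm, so it looks flat on the bench.
- **Column:** it is on the felt, about 48 mm from the pad's centre along the board and within about 6 mm across. The strap is centred to within about 2°.
- **Block:** it stands on the bench beyond the board's right end, clear of it.
- **Tin and jar:** both look unmoved in the last picture. The brush was mostly outside that crop, but the arm never went near it.

No check failed. While rolling, the force on the tool reached about 19 N, more than the roughly 6 N I had aimed for but well under the limits.

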